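# Load and bar a specimen transport rack and zero its transit timer

### The job

Get the specimen rack ready for the courier: take the spent blue cold pack out of the rack and put it in the white returns tray, and stand every specimen box upright in a bay of its own. Then lay both retaining bars across the rack from one end support to the other, each lying flat, fully down in its own pair of pockets, and last of all turn the transit timer's knob until its pointer reads zero (the thick mark on the dial). Do not knock over the sanitiser bottle or the pen cup.

Things in the scene. Friction and masses are not known exactly. Their poses are not given: they have to be found in the camera images.
- rack: aluminium transport rack fixed on the desk, 296 mm long (its y), 108 mm wide (its x); origin at the centre of its underside. Four bays in a row: centres at y = -84, -28, 28, 84 mm, x = 0; floor 6 mm up; each 52 mm wide (y) between dividers reaching 22 mm up, and 74 mm long (x) between lips 11 mm up. A grey end support stands at either end
- support_l (a point): end support of the rack on its +y side, 30 mm thick (y), top 60 mm up; this point is the middle of its top, at x = 0, y = +133 mm of the rack. Two pockets 34 mm wide, centred at x = -30 and +30 mm, lie between cheeks 10 mm high, with an end stop 12 mm high at |y| = 142 mm. A laid bar lies along the rack's y, underside 60 mm up, centred at y = 0, 4 mm above the boxes' lids
- support_r (a point): end support of the rack on its -y side, 30 mm thick (y), top 60 mm up; this point is the middle of its top, at x = 0, y = -133 mm of the rack. Two pockets 34 mm wide, centred at x = -30 and +30 mm, lie between cheeks 10 mm high, with an end stop 12 mm high at |y| = 142 mm. A laid bar lies along the rack's y, underside 60 mm up, centred at y = 0, 4 mm above the boxes' lids
- box1_mid (a point): specimen box, grey plastic with a white lid, 62 mm long (its x) x 40 mm wide (its y) x 50 mm high, about 0.12 kg; this point is its centre, half-way up, z up. 2 to 4 of the four boxes are present (None: absent); they stand upright on the desk to the left
- box2_mid (a point): specimen box, grey plastic with a white lid, 62 mm long (its x) x 40 mm wide (its y) x 50 mm high, about 0.12 kg; this point is its centre, half-way up, z up. 2 to 4 of the four boxes are present (None: absent); they stand upright on the desk to the left
- box3_mid (a point): specimen box, grey plastic with a white lid, 62 mm long (its x) x 40 mm wide (its y) x 50 mm high, about 0.12 kg; this point is its centre, half-way up, z up. 2 to 4 of the four boxes are present (None: absent); they stand upright on the desk to the left
- box4_mid (a point): specimen box, grey plastic with a white lid, 62 mm long (its x) x 40 mm wide (its y) x 50 mm high, about 0.12 kg; this point is its centre, half-way up, z up. 2 to 4 of the four boxes are present (None: absent); they stand upright on the desk to the left
- pack_mid (a point): spent cold pack, a rounded blue plastic brick with grooved sides and a small white cap on top, 60 mm long (its x) x 36 mm wide (its y) x 44 mm high, 0.1 kg; this point is its centre. It stands in a bay of the rack at the start
- bar1_grip (a point): steel retaining bar lying flat on the desk, 272 mm long (its y) x 24 mm wide (its x) x 10 mm thick, about 0.18 kg, with a black upright grip tab on the middle of its top: 14 mm thick (x), 36 mm long (y), from 10 to 44 mm above the bar's underside. This point is the middle of the tab, 27 mm above the underside. The two bars are alike and the same either way round
- bar2_grip (a point): steel retaining bar lying flat on the desk, 272 mm long (its y) x 24 mm wide (its x) x 10 mm thick, about 0.18 kg, with a black upright grip tab on the middle of its top: 14 mm thick (x), 36 mm long (y), from 10 to 44 mm above the bar's underside. This point is the middle of the tab, 27 mm above the underside. The two bars are alike and the same either way round
- tray: open white returns tray fixed on the desk, 110 mm (its x) x 130 mm (its y), 30 mm high, walls and floor 4 mm; origin at the centre of its underside. Its place may be swapped with the timer's
- timer: round transit timer fixed on the desk, 100 mm across, 30 mm high, with a white face and marks round it; origin at the centre of its underside. The zero mark is the one thick black mark, in the direction of its +x axis
- dial (a joint): angle of the timer's pointer from the zero mark, in rad, counter-clockwise seen from above; 0 = pointer at the zero mark. It starts at 0.9 to 2.3, moves between stops at -0.8 and 2.8, and stays where it is left (friction 0.06 N m)
- dial_grip (a point): grip point of the timer's knob, on its axis, 57 mm above the desk. The knob is a black upright bar grip 56 mm long (its x, the pointer's direction) x 14 mm thick (its y), reaching from 36 to 69 mm above the desk, on a grey disc 66 mm across; a white line on top and a red tip at the disc's rim show the pointer end
- sanitiser: clear sanitiser bottle, 64 mm across and 160 mm high, standing beyond the rack on the left; origin at the centre of its underside
- pencup: black pen cup, 76 mm across and 100 mm high, beyond the rack on the right; origin at the centre of its underside
Things that resemble listed ones, but are neither listed nor needed, are in the scene too. Leave any orange look-alike of the part that bears box4_mid alone.

How it is judged:
On the way, in this order (a step that is already met when the one before it is completed fails the run):
1. the cold pack is in the returns tray and every specimen box stands in a bay (x of box1_mid in the frame of rack between -0.012 and 0.012 m and y of box1_mid in the frame of rack between -0.096 and 0.096 m and z of box1_mid in the frame of rack between 0.027 and 0.035 m and angle between each of box1_mid, box2_mid, box3_mid, box4_mid's own z axis and vertical below 0.12 rad and x of box2_mid in the frame of rack between -0.012 and 0.012 m and y of box2_mid in the frame of rack between -0.096 and 0.096 m and z of box2_mid in the frame of rack between 0.027 and 0.035 m and x of box3_mid in the frame of rack between -0.012 and 0.012 m and y of box3_mid in the frame of rack between -0.096 and 0.096 m and z of box3_mid in the frame of rack between 0.027 and 0.035 m and x of box4_mid in the frame of rack between -0.012 and 0.012 m and y of box4_mid in the frame of rack between -0.096 and 0.096 m and z of box4_mid in the frame of rack between 0.027 and 0.035 m and x of pack_mid in the frame of tray between -0.055 and 0.055 m and y of pack_mid in the frame of tray between -0.065 and 0.065 m and z of pack_mid in the frame of tray below 0.045 m), for 0.2 s.
2. both retaining bars lie across the end supports, down in their pockets (z of bar1_grip in the frame of rack between 0.083 and 0.091 m and y of bar1_grip in the frame of rack between -0.01 and 0.01 m and angle between the y axis of each of bar1_grip, bar2_grip and the y axis of rack, either way round below 0.08 rad and angle between each of bar1_grip, bar2_grip's own z axis and vertical below 0.08 rad and (x of bar1_grip in the frame of rack between -0.039 and -0.021 m or x of bar1_grip in the frame of rack between 0.021 and 0.039 m) and z of bar2_grip in the frame of rack between 0.083 and 0.091 m and y of bar2_grip in the frame of rack between -0.01 and 0.01 m and (x of bar2_grip in the frame of rack between -0.039 and -0.021 m or x of bar2_grip in the frame of rack between 0.021 and 0.039 m)), for 0.2 s.
3. the timer's pointer reads zero (value of joint dial between -0.12 and 0.12 rad), for 0.2 s.
At the end, for the whole second after the job is handed in: every box upright on a bay floor (within 4 mm, 0.12 rad), the cold pack in the tray, both bars down in their pockets across the supports (4 mm in height, 9 mm across, 10 mm along, 0.08 rad), the pointer within 0.12 rad of zero, all at rest (all of step 1 and all of step 2 and all of step 3 and linear speed of each of box1, box2, box3, box4, pack, bar1, bar2 below 0.02 m/s and velocity of joint dial below 0.05 rad/s); the robot touches nothing.
It fails at once if the sanitiser bottle or the pen cup is knocked over (angle between any of sanitiser, pencup's own z axis and vertical above 0.6 rad).
Of box1, box2, box3, box4 only 2 to 4 are there at a start; the rules pass over those that are not, and their reading is None.
At some moment in a run one of box1, box2, box3, box4, bar1, bar2 may be knocked a few centimetres aside while the robot is not near it.
It also fails if it takes over 210 s, if anything falls off the work surface, if the arm or the gripper's body presses on something with over 40 N, if the wrist force passes 120 N, or if a joint passes its speed limit or range.

### The arm

A 6-joint arm with a two-finger parallel gripper is mounted at the origin on the work surface. World frame = base frame: x ahead of the robot, y to its left, z up, the work surface at z = 0. Lengths are in m, angles in rad, forces in N, time in s.
With the tool pointing down it reaches from about 0.4 to 0.825 m from the base axis. Payload 7 kg.
Tool frame: the origin (TCP) lies at the very end of the fingers, on their centre line; the grasp point (between the pads) lies 19 mm behind it; z points along the fingers, y is the direction in which the jaws open and shut (so a half turn about z gives the same grasp; the last joint's range is limited). The gripper opens to 85 mm and grips with 20 to 120 N. Pads are 22 mm wide; open, the fingers measure 114 mm over their backs; the gripper's body (76 mm by 85 mm) begins 54 mm behind the grasp point. The pads swing forward as they close: fully open they stand 13 mm farther back than shut.
Start: joints at [1.635, 0.359, 0.012, 0, -1.224, -0.288], TCP at [0.15, 0.658, 0.231] pointing down, gripper open.
Joint ranges: [-3.07, 3.07], [-1.43, 2.12], [-1.02, 1.25], [-3.03, 1.67], [-3.05, -0], [-3.03, 3.03]. Speed limits (rad/s): [2.39, 2.39, 3.01, 3.14, 3.14, 3.14].

### API

Orientations are given as a rotation vector (axis times angle).
In Python, from bench import manip gives the robot as it stands. The module is installed in compiled form; this text tells all that it offers. Calls block until the motion is done:
- manip.move_pose(position, orientation): joint-space move of the TCP to a pose.
- manip.movel(position, ori=None, max_speed=0.15, contact_N=None): straight line of the TCP; ori=None keeps the orientation; max_speed is the mean speed in m/s. With contact_N (N) it stops when the force on the tool has changed by that much, and returns True; else False.
- manip.move_j(angles): joint-space move.
- manip.set_gripper(opening, squeeze=None): finger opening in m; squeeze is the grip in N (None keeps the last); returns when the fingers have stopped.
- manip.dwell(seconds).
- manip.ik(position, orientation): joint angles nearest the present ones, or None.
- manip.observe(): the state.
- manip.get_image(name): name is "scene" or "top" or "wrist"; returns (picture, depth): 400x640x3 uint8, red, green, blue; 400x640 float32, m along the optical axis (not along the pixel's ray), 0 where there is no reading.
- manip.get_calibration(name): a dict with "fx", "fy", "cx", "cy" (pixels), "k1" (the pictures are not rectified: a ray, as slopes to the right and down, at radius r is drawn at 1 + k1 r^2 times it, then the intrinsics apply), "pose" (4x4, takes a point from camera to world coordinates). Camera axes: x right, y down, z forward; pixel columns grow to the right and rows downward; lengths in m; the calibration is good to about 2 mm. A picture is of the moment at which its call begins: read the wrist's pose just before it. get_calibration takes no time and is no camera call; for the wrist camera it gives the pose at the moment of the call.
A pose or a line that the arm cannot do raises manip.IKError and nothing moves.
- manip.close_job(): hands the job in, once; it reports no verdict.
Trained networks look in the newest picture that a camera, given by its name, has taken for a name from the list of things; names that differ only in an ending like _2 or _b are one class to them, and where a whole thing is asked for, a point or a joint stands for the part that bears it (a point fixed in the world has none). Each returns a list of dicts, best first, with "confidence" (0 to 1); they miss things now and then, are a little off and sometimes report something else, mostly with a low value. They report only what shows in the picture. A call takes as long as a camera call. They do not tell look-alikes from the thing itself.
- manip.find_in(target, camera): "box" ([left, top, right, bottom] in pixels, round what is visible of it).
- manip.silhouettes(target, camera): "region" (400x640 bool, what is visible of it) and "box" ([left, top, right, bottom] in pixels, round what is visible of it).
The state is a dict: "time_s": time; "joint_pos": joint angles; "joint_vel": joint speeds; "joint_torque": joint torques, N m; "tcp_pos": TCP position; "tool_rot": TCP orientation; "contact_force": force on the tool from outside, world axes, zero at the start; "torque": the same for the moment, N m; "finger_gap": finger opening in m.
Only numpy, scipy, OpenCV 4.12 (cv2) and the standard library are available. Lean on these libraries where they do the work, as an engineer would, in place of code of your own. Each camera call takes 0.05 s, during which the arm holds its last target.

## Working session

There is one attempt and no reset: what is moved stays moved. The work goes in short steps, each a Python script; the robot and the scene stay as the last script left them, time stands still between calls to the robot, and variables do not carry over. Pictures are saved under pics/ and viewed, and the job is handed in when it is done.

```bash
mkdir -p pics; ls
python3 - <<'E'
from bench import manip
import cv2, numpy as np
for n in ["scene","top","wrist"]:
    im,d=manip.get_image(n)
    cv2.imwrite(f"pics/{n}0.png",im[:,:,::-1])
    c=manip.get_calibration(n); print(n,{k:(np.round(v,3).tolist()) for k,v in c.items()}, d.min(),d.max())
s=manip.observe(); print(s)
E
```

```text
pics
scene {'fx': 387.089, 'fy': 387.089, 'cx': 321.077, 'cy': 202.606, 'k1': -0.082, 'pose': [[0.24, 0.84, -0.486, 1.019], [0.971, -0.215, 0.107, -0.056], [-0.015, -0.498, -0.867, 0.883], [0.0, 0.0, 0.0, 1.0]]} 0.0 2.4752505
top {'fx': 389.497, 'fy': 389.497, 'cx': 318.491, 'cy': 198.125, 'k1': -0.073, 'pose': [[0.005, -0.978, 0.209, 0.389], [-1.0, -0.005, -0.0, 0.042], [0.001, -0.209, -0.978, 0.942], [0.0, 0.0, 0.0, 1.0]]} 0.0 1.9551141
wrist {'fx': 291.509, 'fy': 291.509, 'cx': 317.29, 'cy': 205.294, 'k1': -0.02, 'pose': [[-0.223, -0.927, -0.3, 0.228], [-0.975, 0.213, 0.068, 0.64], [0.001, 0.307, -0.952, 0.375], [0.0, 0.0, 0.0, 1.0]]} 0.0 1.1854268
{'time_s': 0.15, 'joint_pos': array([ 1.63510376e+00,  3.59247849e-01,  1.12350463e-02, -2.37454260e-04,
       -1.22406799e+00, -2.88108631e-01]), 'joint_vel': array([-7.98587721e-05, -2.61897110e-03,  1.74112244e-03,  1.27442921e-03,
       -9.59359821e-04,  6.11111477e-04]), 'joint_torque': array([-5.00907117e-04, -5.83877170e+01,  2.93649101e+01,  6.94045946e+00,
       -4.29911175e-03, -8.12153502e-06]), 'tcp_pos': array([0.14975382, 0.65780117, 0.23055058]), 'tool_rot': array([ 3.12063432e+00, -3.50793447e-01,  8.40097253e-06]), 'contact_force': array([-0.68103527, -0.76746383,  0.32049309]), 'torque': array([-0.00086085, -0.01043621, -0.00780832]), 'finger_gap': 0.08578662510428936}
```

View pics/scene0.png

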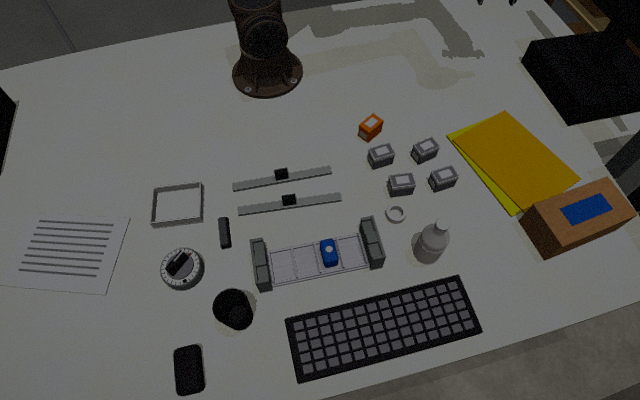

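View pics/top0.png

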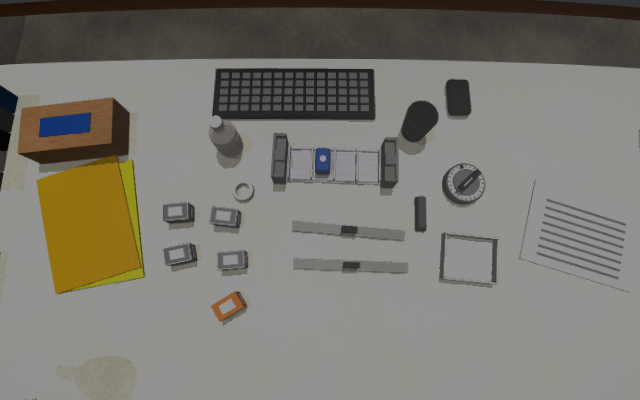

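View pics/wrist0.png

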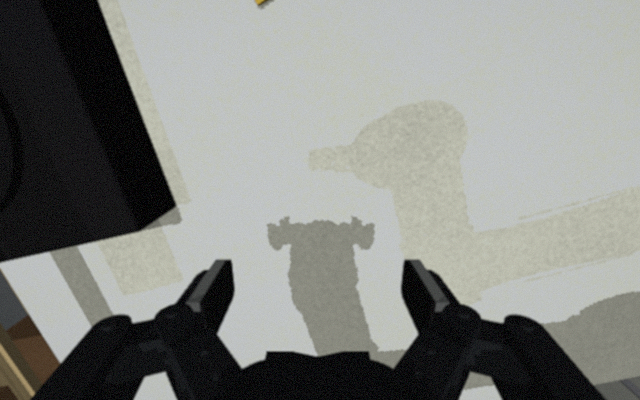

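Four grey boxes stand at top-view (178,212), (225,216), (180,254) and (232,260). The orange look-alike at (228,306) stays alone. The pack is in a bay at (323,160), the bars are at (349,230) and (350,265), the tray is at (469,258) and the timer at (464,183).

```bash
cat > h.py <<'E'
from bench import manip
import cv2, numpy as np
from scipy.spatial.transform import Rotation as R
def grab(n):
    c=manip.get_calibration(n); im,d=manip.get_image(n); return im,d,c
def rays(c,uv):
    uv=np.atleast_2d(np.asarray(uv,float))
    q=np.c_[(uv[:,0]-c['cx'])/c['fx'],(uv[:,1]-c['cy'])/c['fy']]
    p=q.copy()
    for _ in range(15):
        p=q/(1+c['k1']*(p**2).sum(1,keepdims=True))
    return p
def unproj(c,uv,z):
    p=rays(c,uv); P=np.c_[p,np.ones(len(p))]*np.asarray(z).reshape(-1,1)
    T=np.array(c['pose']); return P@T[:3,:3].T+T[:3,3]
def plane(c,uv,h):
    p=rays(c,uv); T=np.array(c['pose']); D=np.c_[p,np.ones(len(p))]@T[:3,:3].T
    return T[:3,3]+D*((h-T[2,3])/D[:,2])[:,None]
def proj(c,P):
    T=np.array(c['pose']); q=(np.atleast_2d(P)-T[:3,3])@T[:3,:3]
    p=q[:,:2]/q[:,2:]; p=p*(1+c['k1']*(p**2).sum(1,keepdims=True))
    return p*[c['fx'],c['fy']]+[c['cx'],c['cy']]
def cloud(c,d,mask=None):
    m=(d>0) if mask is None else (mask&(d>0))
    v,u=np.nonzero(m); return unproj(c,np.c_[u,v],d[m])
def rect(P):
    (cx,cy),(w,h),a=cv2.minAreaRect(P[:,:2].astype(np.float32)*1000)
    if w<h: w,h,a=h,w,a+90
    return np.array([cx,cy])/1000,(w,h),(a+90)%180-90   # angle of long side, deg
def down(yaw):  # jaw (tool y) direction at world angle yaw, tool z down
    y=np.array([np.cos(yaw),np.sin(yaw),0]);z=np.array([0,0,-1.]);x=np.cross(y,z)
    return R.from_matrix(np.c_[x,y,z]).as_rotvec()
E
python3 - <<'E'
from h import *
im,d,c=grab("top")
for n in ["box1_mid","pack_mid","bar1_grip","tray","timer","rack","dial_grip","sanitiser","pencup"]:
    for r in manip.silhouettes(n,"top"):
        m=r["region"]; P=cloud(c,d,m)
        zt=np.percentile(P[:,2],95)
        T=P[P[:,2]>zt-0.008]
        print(n,round(r["confidence"],2),np.round(r["box"]).tolist(),"n",m.sum(),"ztop %.3f"%zt, "top",rect(T),"all",rect(P))
E
```

```text
box1_mid 0.28 [292.0, 259.0, 408.0, 277.0] n 1199 ztop 0.045 top (array([ 0.42817001, -0.03418777]), (34.591915130615234, 13.679022789001465), 89.78898620605469) all (array([ 0.4283511 , -0.03469766]), (273.35406494140625, 27.71498680114746), 88.30387115478516)
pack_mid 0.72 [455.0, 170.0, 481.0, 195.0] n 540 ztop 0.071 top (array([ 0.62556128, -0.3149295 ]), (56.80710983276367, 13.60473346710205), -46.38890838623047) all (array([ 0.62502905, -0.31522971]), (62.656707763671875, 61.52620315551758), -89.87301144003868)
pack_mid 0.59 [316.0, 150.0, 333.0, 177.0] n 383 ztop 0.053 top (array([0.67610217, 0.03275019]), (57.96076202392578, 31.414274215698242), 0.3833751380443573) all (array([0.67577014, 0.03277681]), (59.73622131347656, 36.76844787597656), 0.42616432905197144)
bar1_grip 0.63 [294.0, 258.0, 408.0, 273.0] n 1087 ztop 0.045 top (array([ 0.42817001, -0.03418777]), (34.591915130615234, 13.679022789001465), 89.78898620605469) all (array([ 0.4277706 , -0.03244611]), (268.80523681640625, 24.287919998168945), 87.78340911865234)
tray 0.88 [440.0, 230.0, 503.0, 281.0] n 2725 ztop 0.03
[... 1051 characters left out ...]
6128, -0.3149295 ]), (56.80710983276367, 13.60473346710205), -46.38890838623047) all (array([ 0.62383148, -0.3189509 ]), (106.2846450805664, 100.96672058105469), 56.4454345703125)
dial_grip 0.8 [449.0, 170.0, 480.0, 195.0] n 587 ztop 0.071 top (array([ 0.62556128, -0.3149295 ]), (56.80710983276367, 13.60473346710205), -46.38890838623047) all (array([ 0.62525195, -0.31591162]), (64.94831848144531, 64.63843536376953), -10.114341735839844)
pencup 0.97 [403.0, 100.0, 438.0, 142.0] n 1105 ztop 0.101 top (array([ 0.76885345, -0.19855563]), (75.84505462646484, 73.97732543945312), 75.13655090332031) all (array([ 0.78797583, -0.21362718]), (121.81830596923828, 86.11418151855469), -27.413829803466797)
```

```bash
cat >> h.py <<'E'
def heightmap(c,d):
    v,u=np.mgrid[0:d.shape[0],0:d.shape[1]]
    X=unproj(c,np.c_[u.ravel(),v.ravel()],d.ravel()).reshape(*d.shape,3)
    X[d<=0]=np.nan; return X
def tops(c,d,lo,hi,xr,yr,nmin=20):
    X=heightmap(c,d)
    m=(X[...,2]>lo)&(X[...,2]<hi)&(X[...,0]>xr[0])&(X[...,0]<xr[1])&(X[...,1]>yr[0])&(X[...,1]<yr[1])
    n,l,st,ce=cv2.connectedComponentsWithStats(m.astype(np.uint8),connectivity=8)
    out=[]
    for i in range(1,n):
        if st[i,4]<nmin: continue
        P=X[l==i]; r=rect(P); out.append((np.round(r[0],4),np.round(r[1],1),round(r[2],1),round(float(np.median(P[:,2])),4),int(st[i,4]),np.round(ce[i]).tolist()))
    return out
E
python3 - <<'E'
from h import *
im,d,c=grab("top")
print("boxes");[print(*o) for o in tops(c,d,.042,.06,(.25,.9),(.1,.5))]
print("tabs");[print(*o) for o in tops(c,d,.036,.06,(.3,.6),(-.15,.1))]
print("bars");[print(*o) for o in tops(c,d,.005,.06,(.3,.6),(-.22,.12))]
print("rack sup");[print(*o) for o in tops(c,d,.055,.09,(.55,.8),(-.17,.2))]
print("all rack");[print(*o) for o in tops(c,d,.004,.09,(.58,.76),(-.17,.17))]
print("pack");[print(*o) for o in tops(c,d,.03,.056,(.6,.75),(-.1,.1))]
print("black thing");[print(*o) for o in tops(c,d,.005,.09,(.4,.65),(-.24,-.15))]
im2,d2,c2=grab("scene")
print("SCENE boxes");[print(*o) for o in tops(c2,d2,.042,.06,(.25,.9),(.1,.5))]
print("tabs");[print(*o) for o in tops(c2,d2,.036,.06,(.3,.6),(-.15,.1))]
print("rack sup");[print(*o) for o in tops(c2,d2,.055,.09,(.55,.8),(-.17,.2))]
print("pack");[print(*o) for o in tops(c2,d2,.03,.056,(.6,.75),(-.1,.1))]
cv2.imwrite("pics/crop_boxes.png",cv2.resize(im[180:330,140:270,::-1],None,fx=5,fy=4,interpolation=cv2.INTER_CUBIC)[:600])
cv2.imwrite("pics/crop_rt.png",cv2.resize(im[120:290,262:510,::-1],None,fx=3.2,fy=3.2,interpolation=cv2.INTER_CUBIC))
E
```

```text
boxes
[0.7086 0.2563] [61.3 25.4] -57.4 0.0518 73 [232.0, 147.0]
[0.7127 0.1243] [30.5 12.2] 10.4 0.0585 33 [284.0, 143.0]
[0.6457 0.1383] [41. 30.] -2.3 0.0586 81 [279.0, 172.0]
[0.5478 0.3792] [62.9 39.6] -84.2 0.0506 459 [175.0, 211.0]
[0.5365 0.2638] [61.5 40.7] 84.1 0.0505 456 [224.0, 216.0]
[0.4477 0.3675] [63.7 41.3] -76.5 0.0507 505 [177.0, 254.0]
[0.437  0.2423] [61.8 41.5] -83.7 0.051 496 [230.0, 259.0]
[0.3328 0.2445] [64.4 40.8] -60.7 0.051 531 [227.0, 306.0]
tabs
[ 0.509  -0.0293] [33.4 13.7] 87.1 0.0446 93 [349.0, 229.0]
[ 0.4282 -0.0342] [34.7 13.7] 89.9 0.0449 102 [351.0, 264.0]
bars
[ 0.5516 -0.205 ] [82.1 22.8] -0.6 0.025 356 [420.0, 213.0]
[ 0.5093 -0.0294] [271.9  26. ] 85.5 0.0107 1123 [348.0, 231.0]
[ 0.4263 -0.033 ] [269.8  26.5] 88.9 0.0113 1135 [351.0, 265.0]
rack sup
[ 0.7619 -0.1643] [32.2  5.4] 11.6 0.0738 45 [405.0, 123.0]
[0.6802 0.1374] [109.5  30.6] -1.9 0.0668 622 [278.0, 156.0]
[ 0.6717 -0.129 ] [110.2  31.1] -2.2 0.067 650 [391.0, 160.0]
all rack
[ 0.7534 -0.168 ] [14.   5.2] 20.8 0.0668 33 [406.0, 127.0]
[0.6795 0.0047] [314.4 117.9] 88.1 0.0118 48
[... 384 characters left out ...]
8 296 [426.0, 146.0]
[0.435  0.2419] [63.5 44.2] -86.2 0.0498 325 [381.0, 151.0]
[0.5464 0.3798] [61.5 42.4] -83.8 0.0496 342 [445.0, 174.0]
[0.5362 0.2641] [64.5 43.8] 85.0 0.0496 364 [402.0, 180.0]
[0.6823 0.135 ] [104.9  29.7] -0.2 0.0581 257 [371.0, 243.0]
[0.7381 0.2508] [61.7 23.1] 38.1 0.051 94 [425.0, 253.0]
tabs
[ 0.4263 -0.0323] [35.1 16.7] 87.5 0.0436 77 [281.0, 171.0]
[ 0.5106 -0.0275] [35.2 15.5] 83.5 0.0438 86 [289.0, 197.0]
rack sup
[0.6799 0.1368] [109.7  30.6] -2.0 0.0657 627 [373.0, 239.0]
[ 0.6719 -0.1274] [109.9  30.7] -2.2 0.0659 669 [259.0, 261.0]
[ 0.7778 -0.1657] [23.8  3.6] -14.6 0.0725 27 [249.0, 310.0]
pack
[0.6786 0.0344] [58.4 36.3] -1.0 0.0486 385 [329.0, 251.0]
```

View pics/crop_boxes.png

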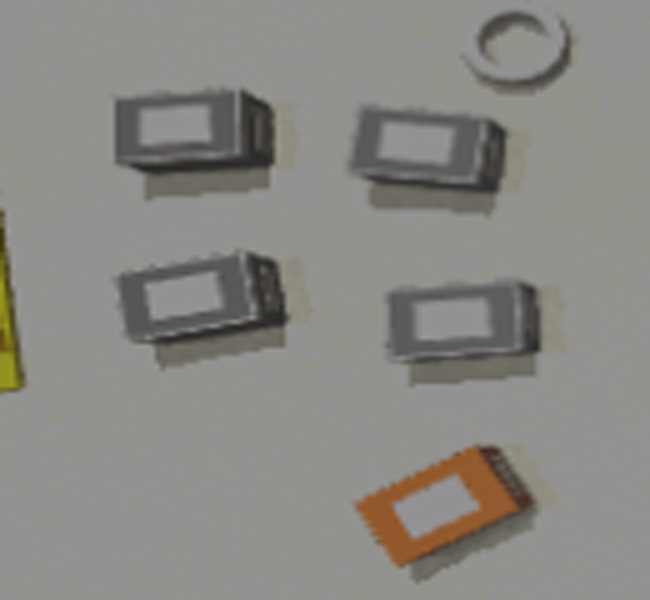

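View pics/crop_rt.png

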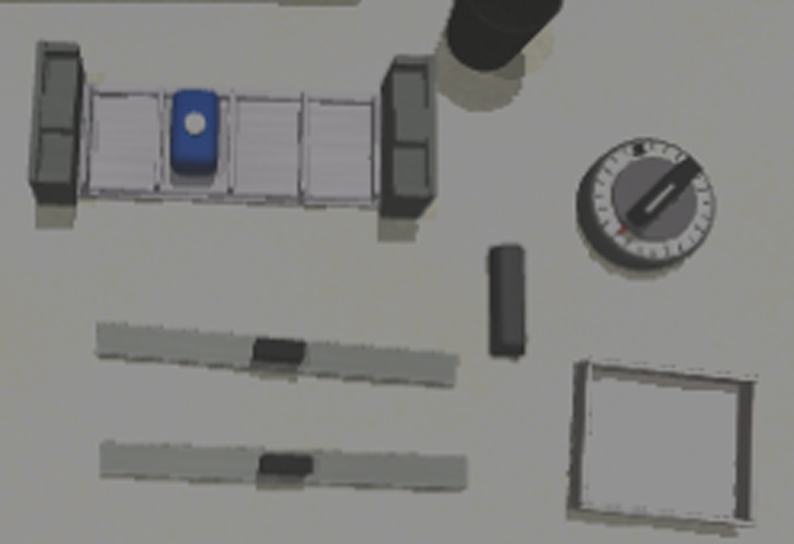

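Reading the crops:
- **Candidates for the boxes:** four grey boxes at top-view (175,211), (224,216), (177,254) and (230,259). They fit "grey with white lid". The orange one at (227,306) is the look-alike.
- **Timer:** the round item at (464,183). Its red tip is at the lower left and the thick mark at the top.
- **Look-alike:** the black item at (420,213) is not listed.

I'll move the pack first.

```bash
cat >> h.py <<'E'
RC=np.array([0.6757,0.0042]); RY=-0.0335
def rack(x,y):
    return RC+np.array([[np.cos(RY),-np.sin(RY)],[np.sin(RY),np.cos(RY)]])@np.array([x,y])
def pick_yaw(xy,z,yaw):
    best=None
    for k in (-1,0,1):
        o=down(yaw+k*np.pi); q=manip.ik([*xy,z],o)
        if q is None: continue
        if best is None or abs(q[5])<abs(best[1][5]): best=(o,q)
    return best
def over(xy,yaw,z=.22):
    b=pick_yaw(xy,z,yaw); 
    if b is None: raise RuntimeError("no ik")
    manip.move_pose([*xy,z],b[0]); return b
def st(tag=""):
    s=manip.observe(); print(tag,"t %.1f"%s["time_s"],"tcp",np.round(s["tcp_pos"],4),"gap %.4f"%s["finger_gap"],"F",np.round(s["contact_force"],1),"j6 %.2f"%s["joint_pos"][5]); return s
E
python3 - <<'E'
from h import *
st()
p=np.array([.6768,.0333]); 
over(p,RY); st("over")
im,d,c=grab("wrist"); cv2.imwrite("pics/w1.png",im[:,:,::-1])
[print(*o) for o in tops(c,d,.04,.056,(.6,.75),(-.1,.1))]
[print(*o) for o in tops(c,d,.057,.09,(.55,.8),(-.17,.2))]
E
```

```text
t 0.8 tcp [0.1498 0.6581 0.2313] gap 0.0852 F [-0.1  0.3  0.1] j6 -0.29
over t 3.6 tcp [0.6768 0.0342 0.22  ] gap 0.0857 F [ 0.4 -1.1 -0.4] j6 -0.37
[0.6782 0.0336] [59.3 36. ] -2.4 0.0513 1625 [317.0, 185.0]
[ 0.6729 -0.125 ] [108.4  25.7] -2.1 0.0632 4517 [317.0, 18.0]
[0.6816 0.1381] [108.3  31.5] -2.1 0.0663 2829 [317.0, 276.0]
```

View pics/w1.png

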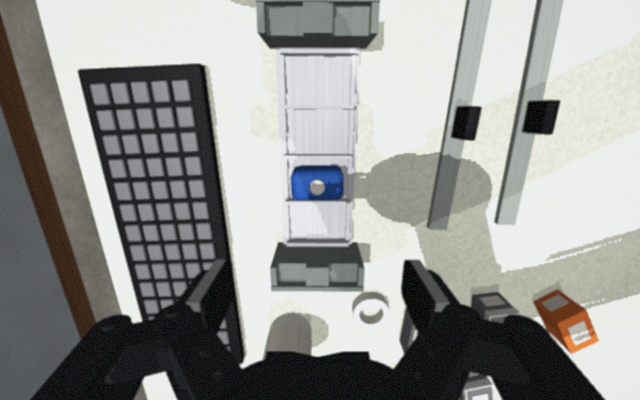

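The wrist view shows the blue pack at (317,185), in the second bay from the +y end. All three cameras agree within 2 mm.

```bash
sed -i 's/^RC=.*/RC=np.array([0.6763,0.0045]); RY=-0.035/' h.py
python3 - <<'E'
from h import *
p=np.array([.6772,.0336]); b=pick_yaw(p,.2,RY)
manip.movel([*p,.06],b[0],max_speed=.2); manip.movel([*p,.018],max_speed=.06,contact_N=10); st("down")
manip.set_gripper(0.04,30); st("grip")
im,d,c=grab("wrist"); cv2.imwrite("pics/w2.png",im[:,:,::-1])
manip.movel([*p,.2],max_speed=.2); st("lift")
im,d,c=grab("wrist"); cv2.imwrite("pics/w3.png",im[:,:,::-1])
E
```

```text
down t 5.5 tcp [0.6774 0.0336 0.0181] gap 0.0859 F [ 1.  -0.3 -0.1] j6 -0.37
grip t 5.8 tcp [0.6777 0.0337 0.0187] gap 0.0595 F [-0.3  0.9  4.4] j6 -0.37
lift t 6.9 tcp [0.6763 0.0335 0.1983] gap 0.0595 F [-0.  -0.7 -0.5] j6 -0.37
```

```bash
python3 -c "
import cv2;a=cv2.imread('pics/w2.png');b=cv2.imread('pics/w3.png')
cv2.imwrite('pics/w23.png',cv2.resize(cv2.hconcat([a,b]),(800,250)))"
```

```text
(no output)
```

View pics/w23.png

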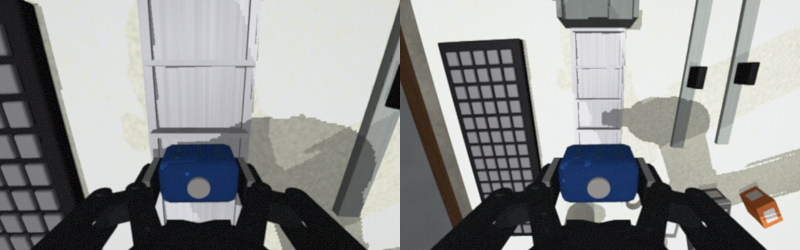

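The pack is held between the fingers (left: in the rack, right: lifted). Next it goes to the tray.

Run:
```python
from h import *
t=np.array([.4438,-.3177])
b=over(t,np.radians(84.4)); st("over tray")
manip.movel([*t,.06],b[0],max_speed=.2); hit=manip.movel([*t,.0185],max_speed=.05,contact_N=6); st(f"down {hit}")
manip.set_gripper(0.074,30); st("open")
manip.movel([*t,.2],max_speed=.2)
# to boxes: look from top while away
im,d,c=grab("top")
[print(*o) for o in tops(c,d,.03,.06,(.35,.55),(-.4,-.25))]
print("boxes");[print(*o) for o in tops(c,d,.042,.06,(.25,.9),(.16,.5))]
print("tabs");[print(*o) for o in tops(c,d,.036,.06,(.3,.6),(-.15,.1))]
cv2.imwrite("pics/top1.png",im[:,:,::-1])
```

```text
over tray t 8.6 tcp [ 0.4444 -0.3174  0.2199] gap 0.0594 F [-0.1 -0.2 -1.1] j6 -1.41
down False t 10.5 tcp [ 0.444  -0.3178  0.0187] gap 0.0596 F [-0.3 -0.2 -0.4] j6 -1.41
open t 10.8 tcp [ 0.4441 -0.3178  0.0188] gap 0.0742 F [ 0.8 -0.4 -0.1] j6 -1.41
boxes
[0.7084 0.2553] [60.3 22.9] -55.3 0.0505 70 [232.0, 148.0]
[0.5473 0.3792] [63.1 39.1] -84.8 0.0505 455 [175.0, 211.0]
[0.5368 0.2638] [61.6 40.7] 83.1 0.0506 452 [224.0, 216.0]
[0.4483 0.3677] [63.9 42.1] -76.6 0.0506 503 [177.0, 254.0]
[0.4368 0.2421] [61.4 41.2] -83.2 0.051 496 [230.0, 259.0]
[0.3327 0.2449] [64.2 40.8] -60.5 0.0509 534 [227.0, 306.0]
tabs
[ 0.5091 -0.0292] [33.  14.2] 88.0 0.0445 92 [349.0, 229.0]
[ 0.4283 -0.0342] [34.7 13.8] -89.9 0.045 102 [351.0, 264.0]
```

View pics/top1.png

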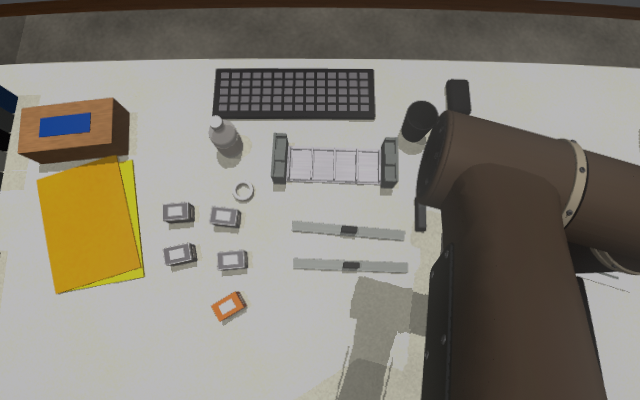

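The rack is empty, the boxes at (175–230, 211–259) have not moved, and the arm hides the tray for now. Next is the first box.

```bash
cat >> h.py <<'E'
def boxes():
    im,d,c=grab("top")
    o=[x for x in tops(c,d,.042,.06,(.25,.9),(.17,.5),200)]
    # drop the orange look-alike by colour
    r=[]
    for x in o:
        u,v=map(int,x[5]); p=im[v-8:v+9,u-12:u+13].reshape(-1,3).astype(float)
        if np.median(p[:,0]-p[:,2])>25: print("orange skipped",x[0]); continue
        r.append(x)
    return r
def do_box(b,bay):
    xy=b[0]; a=np.radians(b[2])
    print("box",xy,b[1],b[2])
    q=over(xy,a,.18)
    manip.movel([*xy,.07],q[0],max_speed=.25); hit=manip.movel([*xy,.014],max_speed=.07,contact_N=8); 
    if hit: st("HIT");raise SystemExit
    manip.set_gripper(.045,30); s=st("grip")
    if not .055<s["finger_gap"]<.068: raise SystemExit("bad grip")
    manip.movel([*xy,.18],max_speed=.25)
    t=rack(0,bay); q=over(t,RY,.18); s=st("over bay")
    manip.movel([*t,.06],q[0],max_speed=.2); hit=manip.movel([*t,.0205],max_speed=.04,contact_N=8); st(f"down {hit}")
    if hit and manip.observe()["tcp_pos"][2]>.024: raise SystemExit("blocked")
    manip.set_gripper(.078,30)
    manip.movel([*t,.16],max_speed=.25); st("up")
def look(n,f):
    im,d,c=grab(n); cv2.imwrite("pics/"+f,im[:,:,::-1]); return im,d,c
E
python3 - <<'E'
from h import *
B=boxes(); [print(*x) for x in B]
B.sort(key=lambda x:x[0][0]+x[0][1])
do_box(B[0],-.084)
im,d,c=look("wrist","w4.png")
[print(*o) for o in tops(c,d,.05,.06,(.6,.75),(-.12,.1))]
[print(*x) for x in boxes()]
E
```

```text
orange skipped [0.3324 0.245 ]
[0.5473 0.3796] [63.9 39. ] -84.5 0.0505 456 [175.0, 211.0]
[0.537  0.2639] [62.  40.9] 82.9 0.0505 455 [224.0, 216.0]
[0.448  0.3672] [63.4 41.6] -77.3 0.0507 503 [177.0, 254.0]
[0.4369 0.2422] [62.  41.2] -83.7 0.0509 498 [230.0, 259.0]
box [0.4369 0.2422] [62.  41.2] -83.7
grip t 15.8 tcp [0.4373 0.2426 0.0146] gap 0.0615 F [-0.5  0.3  3.5] j6 0.78
over bay t 18.1 tcp [ 0.6731 -0.0785  0.1797] gap 0.0620 F [-0.5 -0.6 -1.4] j6 -0.20
down True t 19.7 tcp [ 0.6729 -0.0795  0.0207] gap 0.0616 F [-0.6  0.8  5.9] j6 -0.20
up t 20.8 tcp [ 0.6731 -0.0794  0.1603] gap 0.0780 F [-1.1 -0.1 -1.2] j6 -0.20
[ 0.6738 -0.0793] [62.5 41.1] -2.0 0.0582 3137 [317.0, 204.0]
[0.5475 0.3794] [64.4 39.6] -84.9 0.0505 458 [175.0, 211.0]
[0.4478 0.3673] [63.  41.8] -75.8 0.0507 503 [177.0, 254.0]
```

View pics/w4.png

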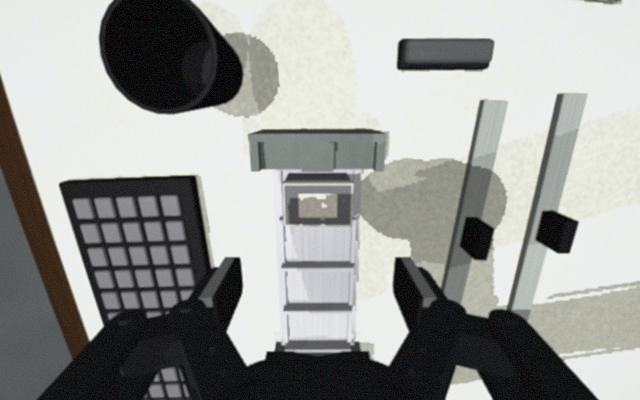

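The box sits in the end bay at (317,204), lid at about 58 mm with the wrist camera's +2 mm bias. Continuing with the rest. One box is hidden by the arm in the top view, so I'll take a visible one next.

Run:
```python
from h import *
for bay in (-.028,.028):
    B=boxes(); [print(*x) for x in B]
    B.sort(key=lambda x:x[0][0]-x[0][1]*.1)
    do_box(B[0],bay)
im,d,c=look("wrist","w5.png")
[print(*o) for o in tops(c,d,.05,.0615,(.6,.75),(-.12,.1))]
[print(*x) for x in boxes()]
im,d,c=look("scene","s5.png")
[print(*o) for o in tops(c,d,.042,.06,(.25,.9),(.15,.5))]
```

```text
[0.5476 0.3792] [63.  39.6] -83.7 0.0507 454 [175.0, 211.0]
[0.4478 0.3673] [64.  41.2] -76.0 0.0508 501 [177.0, 254.0]
box [0.4478 0.3673] [64.  41.2] -76.0
grip t 24.5 tcp [0.4481 0.3678 0.0147] gap 0.0614 F [-0.8  0.8  2. ] j6 0.79
over bay t 27.0 tcp [ 0.6752 -0.0226  0.1798] gap 0.0618 F [ 0.7  0.8 -0.4] j6 -0.29
down True t 28.7 tcp [ 0.6749 -0.0236  0.0207] gap 0.0618 F [-1.   1.2  4.9] j6 -0.29
up t 29.7 tcp [ 0.6751 -0.0234  0.1603] gap 0.0783 F [-0.2 -0.3 -0.1] j6 -0.29Traceback (most recent call last):
  File "<stdin>", line 5, in <module>
IndexError: list index out of range
```

```bash
python3 -c "
import cv2;a=cv2.imread('pics/w5.png');b=cv2.imread('pics/s5.png')
cv2.imwrite('pics/w55.png',cv2.resize(cv2.vconcat([a,b]),(480,600)))"
```

```text
[ WARN:0@0.019] global loadsave.cpp:275 findDecoder imread_('pics/w5.png'): can't open/read file: check file path/integrity
[ WARN:0@0.019] global loadsave.cpp:275 findDecoder imread_('pics/s5.png'): can't open/read file: check file path/integrity
Traceback (most recent call last):
cv2.error: OpenCV(4.12.0) /io/opencv/modules/imgproc/src/resize.cpp:4208: error: (-215:Assertion failed) !ssize.empty() in function 'resize'
```

```bash
python3 - <<'E'
from h import *
manip.movel([*rack(0,-.028),.2],max_speed=.25)
for n in ("top","scene"):
    im,d,c=look(n,n+"5.png")
    print(n);[print(*o) for o in tops(c,d,.042,.06,(.25,.9),(.15,.5),100)]
E
python3 -c "
import cv2;a=cv2.imread('pics/top5.png');b=cv2.imread('pics/scene5.png')
cv2.imwrite('pics/ts5.png',cv2.resize(cv2.vconcat([a,b]),(480,600)))"
```

```text
top
scene
[0.3321 0.2447] [64.8 42.3] -60.8 0.0492 266 [370.0, 123.0]
[0.546  0.3804] [64.2 42.6] -83.0 0.0496 347 [444.0, 174.0]
[0.5364 0.2643] [63.7 44. ] 83.6 0.0494 366 [402.0, 180.0]
```

View pics/ts5.png

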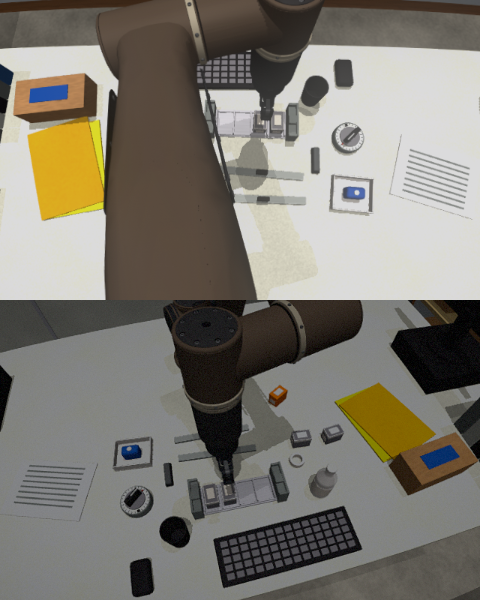

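The top view is blocked by the arm. The scene view shows the two remaining boxes at (444,174) and (402,180), unmoved, and the pack in the tray. I'll continue on the scene camera.

```bash
cat >> h.py <<'E'
def boxes_s():
    im,d,c=grab("scene"); r=[]
    for x in tops(c,d,.042,.06,(.25,.62),(.15,.5),200):
        u,v=map(int,x[5]); p=im[v-6:v+7,u-9:u+10].reshape(-1,3).astype(float)
        if np.median(p[:,0]-p[:,2])>25: continue
        r.append((x[0]+[.0008,-.0005],)+x[1:])
    return r
E
python3 - <<'E'
from h import *
for bay in (.028,.084):
    B=boxes_s(); [print(*x) for x in B]
    B.sort(key=lambda x:-x[0][1])
    do_box(B[0],bay)
im,d,c=look("wrist","w6.png")
[print(*o) for o in tops(c,d,.05,.0615,(.6,.75),(-.12,.11))]
im,d,c=look("scene","s6.png")
print(boxes_s())
[print(*o) for o in tops(c,d,.048,.0585,(.6,.75),(-.12,.11))]
E
python3 -c "
import cv2;a=cv2.imread('pics/w6.png');b=cv2.imread('pics/s6.png')
cv2.imwrite('pics/w66.png',cv2.resize(cv2.vconcat([a,b]),(480,600)))"
```

```text
[0.5471 0.3798] [63.5 41.9] -83.7 0.0494 346 [445.0, 174.0]
[0.5377 0.2638] [64.7 42.4] 83.7 0.0496 363 [402.0, 180.0]
box [0.5471 0.3798] [63.5 41.9] -83.7
grip t 33.6 tcp [0.5475 0.3802 0.0147] gap 0.0616 F [-0.9  0.1  3.1] j6 0.78
over bay t 35.8 tcp [0.6771 0.0332 0.1793] gap 0.0616 F [ 0.6  0.  -1.1] j6 -0.37
down True t 37.5 tcp [0.6769 0.0324 0.0208] gap 0.0618 F [-0.8  0.6  3.9] j6 -0.37
up t 38.5 tcp [0.677  0.0325 0.1603] gap 0.0782 F [-0.4  0.  -0.7] j6 -0.37
[0.5379 0.2634] [65.1 42.7] 84.7 0.0496 364 [402.0, 180.0]
box [0.5379 0.2634] [65.1 42.7] 84.7
grip t 41.4 tcp [0.5384 0.2638 0.0147] gap 0.0616 F [0.2 0.4 3.6] j6 0.70
over bay t 43.3 tcp [0.6786 0.0887 0.1786] gap 0.0620 F [ 0.4 -0.1 -1.5] j6 -0.45
down True t 45.0 tcp [0.6788 0.0883 0.0208] gap 0.0616 F [-1.7 -0.   5.4] j6 -0.45
up t 46.0 tcp [0.679  0.0885 0.1602] gap 0.0778 F [-0.5  0.6 -0.4] j6 -0.45
[ 0.6745 -0.0643] [62.6 11.1] -1.9 0.0578 1581 [317.0, 9.0]
[ 0.6756 -0.025 ] [63.2 40.8] -2.3 0.0581 4617 [317.0, 65.0]
[0.6776 0.031 ] [62.7 40.2] -2.1 0.0582 3721 [317.0, 138.0]
[0.6797 0.0878] [62.6 40.3] -2.1 0.0581 3133 [317.0, 203.0]
[]
[0.6783 0.0887] [64.7 40.8] -1.3 0.0555 390 [351.0, 245.0]
[0.6765 0.0318] [64.7 40.8] -2.7 0.0555 435 [328.0, 249.0]
[ 0.6747 -0.0242] [63.7 40.6] -2.5 0.0556 447 [304.0, 254.0]
[ 0.673 -0.079] [64.2 40.7] -2.0 0.0556 453 [281.0, 258.0]
```

View pics/w66.png

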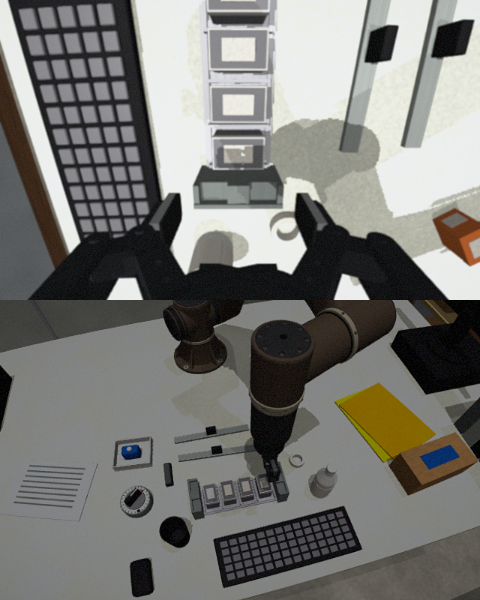

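All four lids are at about 56 mm in the row (wrist column 317, rows 9–203), so every box is seated. The bars are next. I'll measure them in the scene view and refine from above with the wrist.

```bash
cat >> h.py <<'E'
def bars(n,show=True):
    im,d,c=grab(n)
    t=tops(c,d,.034,.06,(.36,.6),(-.15,.1),15); b=tops(c,d,.005,.017,(.36,.6),(-.2,.15),100)
    if show:
        print(n);[print(" tab",*o) for o in t];[print(" bar",*o) for o in b]
    return t,b
E
python3 - <<'E'
from h import *
bars("scene")
over([.5095,-.029],np.radians(-4),.24)
st("over bar"); bars("wrist"); bars("top"); bars("scene"); look("wrist","w7.png")
E
```

```text
scene
 tab [ 0.4268 -0.032 ] [35.7 15.3] 89.0 0.0431 84 [281.0, 171.0]
 tab [ 0.5107 -0.0278] [35.8 14.7] 84.5 0.0429 90 [288.0, 197.0]
 bar [ 0.4266 -0.0325] [272.4  28.1] 87.7 0.0099 773 [281.0, 178.0]
 bar [ 0.5103 -0.0287] [269.4  27.2] 84.9 0.0097 829 [288.0, 204.0]
over bar t 47.1 tcp [ 0.5099 -0.0289  0.2401] gap 0.0780 F [ 0.8 -0.3  0. ] j6 -0.40
wrist
 tab [ 0.4276 -0.0325] [36.6 14.3] 87.9 0.0457 417 [387.0, 172.0]
 tab [ 0.511  -0.0283] [36.6 13.3] 85.9 0.0458 361 [318.0, 181.0]
 bar [ 0.5526 -0.195 ] [84.1  8.7] 0.8 0.0129 459 [273.0, 35.0]
 bar [ 0.4279 -0.032 ] [272.5  25.4] 87.8 0.012 3630 [381.0, 152.0]
 bar [ 0.5109 -0.0284] [272.8  24. ] 85.0 0.012 3474 [318.0, 158.0]
top
 tab [ 0.5089 -0.0246] [23.4 14. ] -90.0 0.0442 63 [347.0, 229.0]
 tab [ 0.4282 -0.034 ] [34.5 13.7] -89.9 0.0448 101 [351.0, 264.0]
 bar [0.5136 0.0261] [128.2  23.9] 85.3 0.0107 354 [326.0, 230.0]
 bar [ 0.5015 -0.1214] [87.3 24.8] 86.0 0.0107 336 [387.0, 234.0]
 bar [ 0.4289 -0.0326] [269.2  26.4] 87.8 0.011 1029 [351.0, 265.0]
scene
 tab [ 0.4274 -0.032 ] [35.3 15.4] -87.6 0.0426 85 [281.0, 171.0]
 tab [ 0.5103 -0.0276] [35.8 14.8] 82.4 0.0431 91 [289.0, 197.0]
 bar [ 0.4268 -0.0324] [272.   28.2] 88.1 0.0098 773 [281.0, 178.0]
 bar [ 0.5099 -0.0279] [271.1  26.8] 85.2 0.0096 838 [289.0, 203.0]
```

View pics/w7.png

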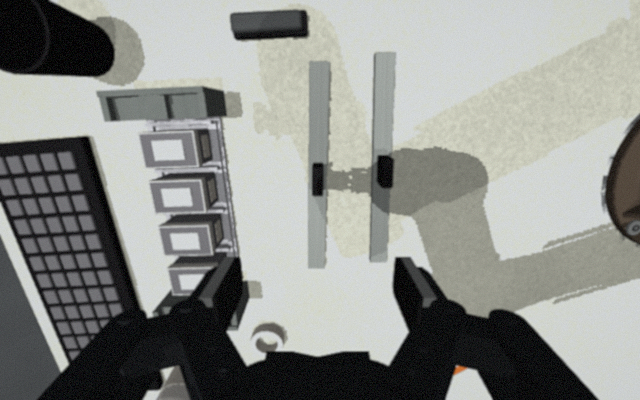

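Both tabs are clear at wrist (318,181) and (387,172). I'll grip the nearer-to-rack bar first, then check it above the rack.

```bash
cat >> h.py <<'E'
def grab_bar(xy,ang):
    a=np.radians(ang-90)
    manip.set_gripper(.045,40)
    q=over(xy,a,.15); manip.movel([*xy,.05],q[0],max_speed=.25); hit=manip.movel([*xy,.015],max_speed=.05,contact_N=8)
    st(f"down {hit}")
    if hit and manip.observe()["tcp_pos"][2]>.02: raise SystemExit
    manip.set_gripper(.006,40); s=st("grip")
    if not .010<s["finger_gap"]<.020: raise SystemExit("bad grip")
    manip.movel([*xy,.2],max_speed=.2); st("lift")
E
python3 - <<'E'
from h import *
grab_bar(np.array([.5102,-.0285]),85.0)
t=rack(.030,0); over(t,RY,.2); st("over rack")
for n in("scene","wrist"):
    im,d,c=look(n,n+"8.png")
    print(n);[print(*o) for o in tops(c,d,.170,.205,(.6,.8),(-.2,.2),80)]
    [print("sup",*o) for o in tops(c,d,.055,.09,(.55,.8),(-.17,.17),200)]
E
python3 -c "
import cv2;a=cv2.imread('pics/wrist8.png');b=cv2.imread('pics/scene8.png')
cv2.imwrite('pics/ws8.png',cv2.resize(cv2.vconcat([a,b]),(480,600)))"
```

```text
down False t 49.5 tcp [ 0.5103 -0.0285  0.015 ] gap 0.0447 F [-0.6 -0.4 -0. ] j6 -0.42
grip t 49.9 tcp [ 0.5104 -0.0284  0.0153] gap 0.0132 F [-0.7  0.3  2. ] j6 -0.42
lift t 51.0 tcp [ 0.5093 -0.0286  0.1987] gap 0.0136 F [ 0.   0.1 -1.4] j6 -0.42
over rack t 51.8 tcp [0.7057 0.0033 0.1979] gap 0.0135 F [-0.2 -0.1 -1.7] j6 -0.31
scene
[0.7078 0.0811] [113.2  26.2] 88.0 0.1916 708 [356.0, 230.0]
[ 0.703  -0.0694] [127.   25.4] 88.1 0.1921 821 [280.0, 245.0]
sup [0.7007 0.136 ] [68.1 31.2] -2.9 0.0672 390 [375.0, 247.0]
sup [0.6872 0.0887] [44.6 39.2] -4.0 0.0564 207 [353.0, 247.0]
sup [ 0.6832 -0.0251] [45.9 39.6] -0.5 0.0563 223 [304.0, 256.0]
sup [ 0.6846 -0.0754] [51.2 40.1] -3.5 0.0562 264 [283.0, 262.0]
sup [ 0.6928 -0.1284] [68.  30.7] -2.3 0.0676 409 [260.0, 271.0]
wrist
[ 0.704  -0.0638] [119.6  25.3] 87.4 0.1955 11758 [318.0, 115.0]
[0.7083 0.0581] [30.1 23.9] 86.8 0.1954 1133 [318.0, 339.0]
sup [ 0.771  -0.1659] [35.3  6.7] 0.0 0.0653 248 [234.0, 3.0]
sup [ 0.6488 -0.1268] [61.  31.1] -2.1 0.0712 3129 [380.0, 46.0]
sup [ 0.6641 -0.0748] [41.  32.8] 86.7 0.0581 1565 [360.0, 111.0]
sup [ 0.6631 -0.0242] [41. 38.] 87.5 0.0582 1548 [360.0, 164.0]
sup [0.6652 0.0318] [41.  37.6] 88.3 0.0583 1304 [358.0, 218.0]
sup [0.6644 0.0888] [41.2 32. ] 88.6 0.058 535 [363.0, 262.0]
```

View pics/ws8.png

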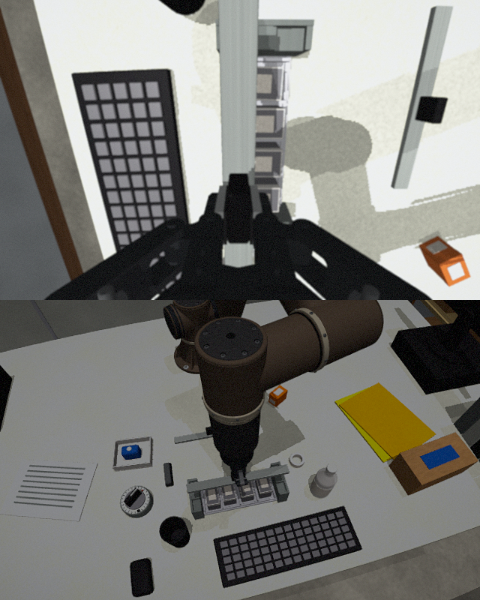

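The bar hangs level, its yaw matches the rack at 88°, and it is centred within about 1 mm. Lowering it.

```bash
cat >> h.py <<'E'
def lay(x,dy=.0):
    t=rack(x,dy); q=pick_yaw(t,.2,RY)
    manip.movel([*t,.095],q[0],max_speed=.15); hit=manip.movel([*t,.0755],max_speed=.03,contact_N=8); s=st(f"lay {hit}")
    return t,s
def check_bars(n):
    im,d,c=grab(n); print(n)
    [print("bar",*o) for o in tops(c,d,.0635,.078,(.6,.78),(-.12,.12),60)]
    [print("tab",*o) for o in tops(c,d,.095,.112,(.6,.78),(-.08,.08),15)]
E
python3 - <<'E'
from h import *
t,s=lay(.030,.0008)
if s["tcp_pos"][2]>.079: raise SystemExit("blocked")
manip.set_gripper(.034,40)
manip.movel([*t,.2],max_speed=.2); st("up")
check_bars("scene"); check_bars("wrist"); look("wrist","w9.png")
over([.427,-.0325],np.radians(-2.1),.2); check_bars("scene"); bars("wrist");bars("scene"); im,d,c=look("scene","s9.png")
cv2.imwrite("pics/s9c.png",cv2.resize(im[200:320,230:410,::-1],None,fx=4,fy=4,interpolation=cv2.INTER_CUBIC))
E
```

```text
lay True t 53.4 tcp [0.7059 0.0042 0.0754] gap 0.0137 F [-0.7  0.4  4.4] j6 -0.32
up t 54.5 tcp [0.7055 0.0043 0.1985] gap 0.0339 F [-0.5 -0.2 -0. ] j6 -0.32
scene
bar [ 6.909e-01 -2.000e-04] [241.5  55.9] 87.7 0.0694 1091 [314.0, 261.0]
tab [0.706  0.0046] [35.7 14.4] 86.9 0.1033 117 [319.0, 255.0]
wrist
bar [ 0.6228 -0.1151] [9.4 7.6] -88.9 0.0714 146 [409.0, 60.0]
bar [ 7.066e-01 -1.000e-04] [240.6  24.1] 88.0 0.072 5393 [316.0, 168.0]
bar [ 0.6719 -0.116 ] [27.9  8.2] -0.9 0.0719 337 [351.0, 60.0]
bar [ 0.7234 -0.1173] [6.9 5.4] -3.6 0.0719 76 [291.0, 61.0]
tab [0.7069 0.0036] [35.3 13.8] 87.9 0.1058 671 [316.0, 206.0]
scene
bar [7.057e-01 1.000e-04] [240.   25.8] 88.0 0.0693 1050 [316.0, 261.0]
tab [0.7059 0.0044] [35.5 15.1] 89.6 0.1034 117 [319.0, 255.0]
wrist
 tab [ 0.4274 -0.0328] [35.8 13.7] 87.7 0.0459 450 [319.0, 188.0]
 bar [ 0.5521 -0.196 ] [84.9  8.2] -0.2 0.0129 591 [194.0, 31.0]
 bar [ 0.4276 -0.0318] [271.5  24.1] 87.8 0.012 4246 [319.0, 162.0]
scene
 tab [ 0.4265 -0.032 ] [35.3 15.4] -88.6 0.0431 81 [281.0, 171.0]
 bar [ 0.4268 -0.0325] [273.3  28.4] 87.8 0.0096 772 [281.0, 178.0]
```

View pics/w9.png

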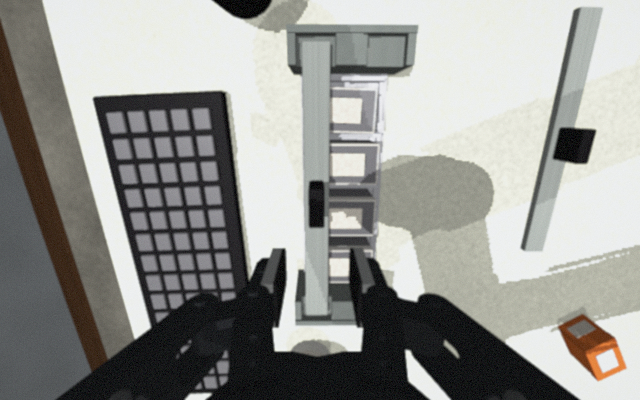

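View pics/s9c.png

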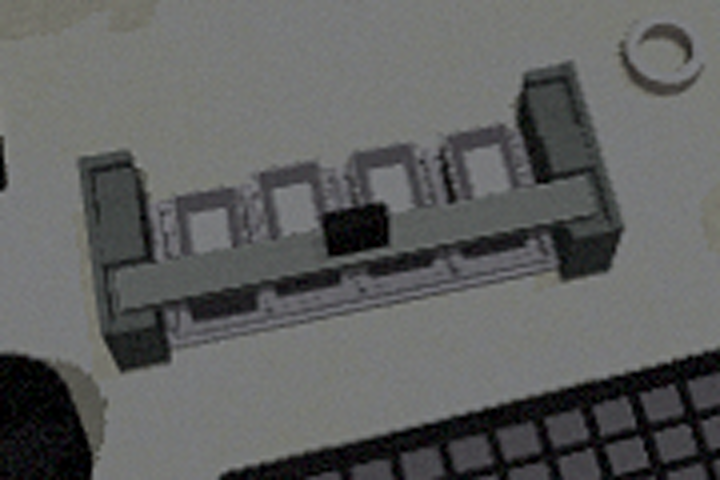

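The first bar lies flat in its pockets: tab top at about 103.5 mm (104 expected), yaw 88°. Second bar next.

Run:
```python
from h import *
grab_bar(np.array([.4272,-.0325]),87.8)
t=rack(-.030,0.0008); over(t,RY,.2); st("over rack")
im,d,c=grab("scene")
[print(*o) for o in tops(c,d,.170,.205,(.58,.8),(-.2,.2),80)]
```

```text
down False t 57.9 tcp [ 0.4273 -0.0325  0.015 ] gap 0.0453 F [ 0.5 -0.7  0.1] j6 -0.43
grip t 58.3 tcp [ 0.4273 -0.0325  0.0152] gap 0.0137 F [-0.6 -0.   1.9] j6 -0.43
lift t 59.4 tcp [ 0.4263 -0.0327  0.1988] gap 0.0133 F [-0.2 -0.6 -1.7] j6 -0.43
over rack t 60.3 tcp [0.6456 0.0062 0.1985] gap 0.0132 F [ 0.3  0.8 -1.1] j6 -0.35
[0.6455 0.0051] [270.6  26.4] 88.0 0.1926 1427 [310.0, 212.0]
```

Run:
```python
from h import *
t,s=lay(-.030,.0008)
if s["tcp_pos"][2]>.079: raise SystemExit("blocked")
manip.set_gripper(.034,40)
manip.movel([*t,.2],max_speed=.2); st("up")
check_bars("scene")
# hover near the timer and look
c0=np.array([.6255,-.3153]); over(c0,np.radians(45),.22); st("timer")
check_bars("scene"); check_bars("top")
im,d,c=look("wrist","w10.png")
X=tops(c,d,.062,.08,(.55,.7),(-.4,-.25)); print(X); print(tops(c,d,.024,.034,(.55,.7),(-.4,-.25)))
im,d,c=look("top","top10.png"); print(tops(c,d,.062,.08,(.55,.7),(-.4,-.25)))
im,d,c=look("scene","s10.png"); print(tops(c,d,.062,.08,(.55,.7),(-.4,-.25)))
cv2.imwrite("pics/s10c.png",cv2.resize(im[200:320,150:410,::-1],None,fx=3,fy=3,interpolation=cv2.INTER_CUBIC))
```

```text
lay True t 61.8 tcp [0.6459 0.0063 0.0753] gap 0.0135 F [-1.1  0.2  5.2] j6 -0.35
up t 62.9 tcp [0.6455 0.0063 0.1988] gap 0.0341 F [-0.7  0.2 -0.4] j6 -0.35
scene
bar [ 0.6451 -0.0008] [242.1  36.9] 85.1 0.0696 995 [309.0, 238.0]
bar [0.7057 0.    ] [240.1  26. ] 88.3 0.0693 1056 [316.0, 261.0]
tab [0.646  0.0067] [36.  15.1] 88.7 0.1031 116 [314.0, 231.0]
tab [0.7057 0.0046] [35.6 14.8] 86.2 0.1031 117 [319.0, 255.0]
timer t 64.2 tcp [ 0.6255 -0.3147  0.2192] gap 0.0343 F [1.3 0.7 0. ] j6 0.97
scene
bar [ 0.6509 -0.    ] [239.3  67.6] -89.9 0.0694 1038 [307.0, 238.0]
bar [ 7.057e-01 -3.000e-04] [239.5  26.1] 88.0 0.0693 1047 [316.0, 261.0]
tab [0.6458 0.0068] [35.7 15.1] 87.9 0.1025 109 [314.0, 230.0]
tab [0.706  0.0045] [35.8 14.1] 87.8 0.1032 120 [319.0, 255.0]
top
bar [ 7.047e-01 -1.000e-04] [240.4  25.9] 88.1 0.0703 968 [337.0, 145.0]
bar [ 0.645  -0.0007] [239.1  25.3] 88.0 0.0703 979 [337.0, 170.0]
tab [0.7052 0.0036] [35.  14.9] 88.2 0.1038 112 [336.0, 140.0]
tab [0.6451 0.0052] [36.  15.3] 88.7 0.1038 115 [335.0, 166.0]
[(array([ 0.6276, -0.316 ]), array([55.4, 14. ]), -47.0, 0.0709, 706, [318.0, 188.0])]
[(array([ 0.6271, -0.3158]), array([99.3, 98.4]), -47.4, 0.0324, 2842, [318.0, 175.0])]
[]
[(array([ 0.6268, -0.3159]), array([54.4, 15.8]), -44.4, 0.0688, 161, [174.0, 261.0])]
```

View pics/w10.png

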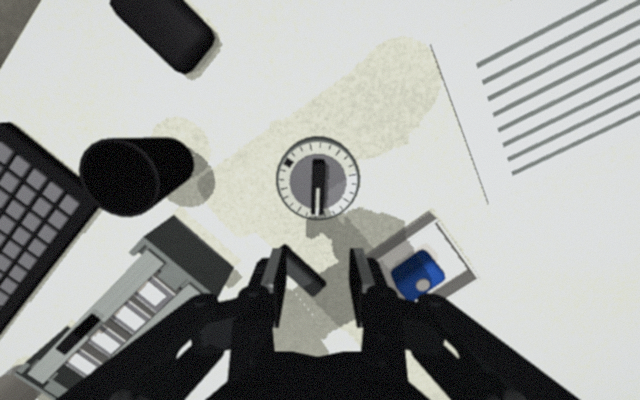

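View pics/s10c.png

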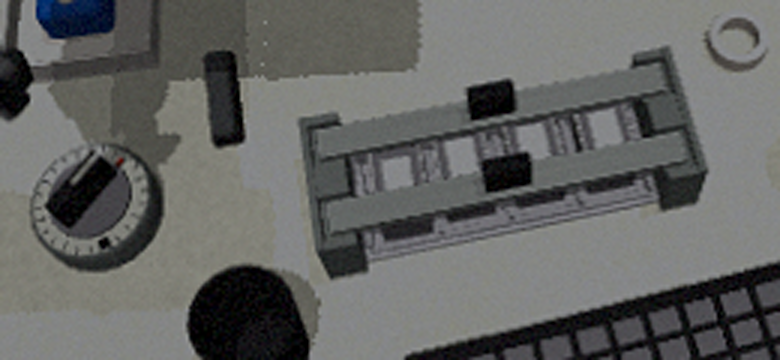

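Both bars lie flat in their pockets (tab tops 103–104 mm, parallel at 88°). The timer's thick mark is at wrist (290,161) and the pointer end (white line) points down, near (318,205). I'll measure the angle.

```bash
cat >> h.py <<'E'
def zero(n,cen,zface):
    im,d,c=grab(n); g=im.mean(2)
    X=heightmap(c,d); r=np.hypot(X[...,0]-cen[0],X[...,1]-cen[1])
    m=(r>.034)&(r<.049)&(np.abs(X[...,2]-zface)<.006)
    th=np.percentile(g[m],60)*.5
    l=(m&(g<th)).astype(np.uint8)
    k,lab,s,ce=cv2.connectedComponentsWithStats(l,connectivity=8)
    i=1+np.argsort(-s[1:,4])[:4]
    for j in i:
        w=plane(c,ce[j],zface)[0,:2]-cen; print(n,"blob",s[j,4],np.round(ce[j]),"r %.3f"%np.hypot(*w),"ang %.1f"%np.degrees(np.arctan2(w[1],w[0])), im[lab==j].mean(0).round())
E
python3 - <<'E'
from h import *
zero("wrist",np.array([.6273,-.3159]),.0315)
zero("scene",np.array([.6262,-.3155]),.030)
im,d,c=grab("wrist"); cv2.imwrite("pics/w11.png",cv2.resize(im[130:225,270:365,::-1],None,fx=6,fy=6,interpolation=cv2.INTER_CUBIC))
E
```

```text
wrist blob 173 [319. 149.] r 0.038 ang -47.7 [84. 89. 86.]
wrist blob 45 [288. 162.] r 0.041 ang 11.8 [54. 54. 53.]
wrist blob 44 [319. 218.] r 0.046 ang 136.8 [88. 90. 85.]
wrist blob 14 [277. 180.] r 0.048 ang 42.5 [ 95. 100.  96.]
scene blob 85 [194. 270.] r 0.035 ang 60.0 [37. 39. 38.]
scene blob 11 [167. 283.] r 0.047 ang -43.6 [51. 52. 52.]
scene blob 11 [177. 286.] r 0.048 ang -13.5 [50. 53. 52.]
scene blob 3 [189. 254.] r 0.035 ang 138.0 [60. 26. 25.]
```

View pics/w11.png

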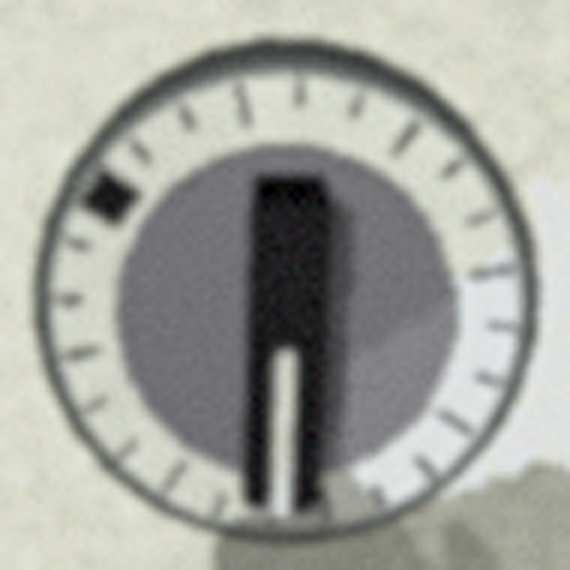

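The mark is at world 11.8° and the pointer at about 133.3°, so the dial reads about 2.12 rad. I'll turn it clockwise by that much with the jaws gripping across the bar.

Run:
```python
from h import *
c0=np.array([.6263,-.3156]); z=.042
a0=43.3; a1=11.8-90
o=down(np.radians(a0)); q=manip.ik([*c0,.15],o); print(np.round(q,2))
manip.movel([*c0,.12],o,max_speed=.15); hit=manip.movel([*c0,z],max_speed=.05,contact_N=8); st(f"down {hit}")
if hit: raise SystemExit
manip.set_gripper(.006,40); s=st("grip")
for a in np.linspace(a0,a1,6)[1:]:
    o=down(np.radians(a)); q=manip.ik([*c0,z],o)
    if abs(q[5]-manip.observe()["joint_pos"][5])>.8: print("flip",q); break
    manip.move_pose([*c0,z],o)
s=st("turned"); print("torque",np.round(s["torque"],2))
manip.dwell(.3)
manip.set_gripper(.034,40); manip.movel([*c0,.2],max_speed=.15); st("up")
im,d,c=grab("wrist"); print(tops(c,d,.062,.08,(.55,.7),(-.4,-.25))); zero("wrist",np.array([.6273,-.3159]),.0315)
cv2.imwrite("pics/w12.png",cv2.resize(im[130:225,270:365,::-1],None,fx=6,fy=6,interpolation=cv2.INTER_CUBIC))
```

```text
[-0.19  0.45 -0.03  0.   -1.09 -2.2 ]Traceback (most recent call last):
  File "<stdin>", line 5, in <module>
bench.IKError: the arm cannot follow that straight line within its joint ranges
```

Run:
```python
from h import *
c0=np.array([.6263,-.3156]); z=.042
a0=43.3+180; a1=a0-121.5
o=down(np.radians(a0)); q=manip.ik([*c0,.15],o); print(np.round(q,2))
manip.movel([*c0,.12],o,max_speed=.15); hit=manip.movel([*c0,z],max_speed=.05,contact_N=8); st(f"down {hit}")
if hit: raise SystemExit
manip.set_gripper(.006,40); s=st("grip")
for a in np.linspace(a0,a1,6)[1:]:
    o=down(np.radians(a)); q=manip.ik([*c0,z],o)
    if abs(q[5]-manip.observe()["joint_pos"][5])>.8: print("flip",q); break
    manip.move_pose([*c0,z],o)
s=st("turned"); print("torque",np.round(s["torque"],2))
manip.dwell(.3)
manip.set_gripper(.034,40); manip.movel([*c0,.2],max_speed=.15); st("up")
im,d,c=grab("wrist"); print(tops(c,d,.062,.08,(.55,.7),(-.4,-.25))); zero("wrist",np.array([.6273,-.3159]),.0315)
cv2.imwrite("pics/w12.png",cv2.resize(im[130:225,270:365,::-1],None,fx=6,fy=6,interpolation=cv2.INTER_CUBIC))
```

```text
[-0.19  0.45 -0.03  0.   -1.09  0.95]
down False t 67.1 tcp [ 0.6265 -0.3157  0.0424] gap 0.0343 F [-0.1  0.2 -0.3] j6 0.95
grip t 67.4 tcp [ 0.6268 -0.3154  0.0425] gap 0.0133 F [1.4 2.4 2.3] j6 0.95
turned t 69.9 tcp [ 0.6261 -0.3151  0.0424] gap 0.0132 F [-0.6  4.8  4.8] j6 -1.17
torque [ 1.86  0.53 -0.  ]
up t 71.7 tcp [ 0.6257 -0.3153  0.1987] gap 0.0341 F [-0.  -0.   0.2] j6 -1.18
[(array([ 0.6274, -0.3157]), array([55.9, 13. ]), 11.5, 0.0709, 783, [318.0, 196.0])]
wrist blob 318 [320. 157.] r 0.033 ang -173.5 [74. 78. 75.]
wrist blob 5 [275. 193.] r 0.047 ang -70.2 [94. 99. 94.]
wrist blob 4 [358. 198.] r 0.047 ang 87.2 [93. 97. 94.]
wrist blob 4 [320. 225.] r 0.045 ang 15.9 [87. 89. 85.]
```

View pics/w12.png

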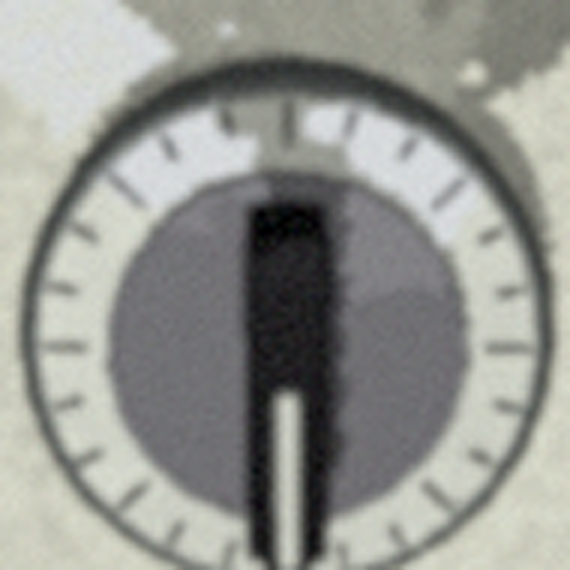

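The pointer now covers the thick mark, and the ticks beside it are symmetric: (230,550) and (345,550). I'll back off for a final check of everything.

Run:
```python
from h import *
p=manip.observe()["tcp_pos"]; manip.movel([p[0],p[1],.28],max_speed=.2)
manip.move_j([1.635,0.359,0.012,0,-1.224,-0.288]); st("away")
check_bars("scene"); check_bars("top")
for n in ("scene","top"):
    im,d,c=look(n,n+"f.png")
    print(n,"lids");[print(*o) for o in tops(c,d,.050,.0595,(.6,.75),(-.115,.118),40)]
    print("knob",tops(c,d,.062,.08,(.55,.7),(-.4,-.25)))
    print("pack",tops(c,d,.036,.06,(.38,.5),(-.38,-.25)))
    cv2.imwrite(f"pics/{n}fc.png",cv2.resize(im[115:290,262:512,::-1] if n=="top" else im[175:315,145:395,::-1],None,fx=3.2,fy=3.2,interpolation=cv2.INTER_CUBIC))
```

```text
away t 76.1 tcp [0.1505 0.6581 0.2311] gap 0.0338 F [-0.2  0.8  0.2] j6 -0.29
scene
bar [ 6.418e-01 -3.000e-04] [241.3  36.3] 86.8 0.0696 997 [309.0, 238.0]
bar [ 6.932e-01 -4.000e-04] [242.3  54.7] 86.5 0.0694 1094 [314.0, 261.0]
tab [0.6458 0.0067] [35.9 14.5] 88.6 0.1031 109 [314.0, 230.0]
tab [0.7055 0.0045] [35.6 15. ] 88.4 0.1028 119 [319.0, 255.0]
top
bar [0.7052 0.    ] [240.3  26.1] 88.1 0.0703 963 [337.0, 145.0]
bar [ 6.45e-01 -6.00e-04] [238.8  25.4] 88.1 0.0705 978 [337.0, 170.0]
tab [0.7053 0.0037] [35.  14.7] 87.5 0.1041 108 [336.0, 140.0]
tab [0.6447 0.005 ] [35.9 14.8] 84.2 0.104 110 [335.0, 165.0]
scene lids
[0.6743 0.0888] [41.6 33.8] 89.1 0.0557 231 [351.0, 242.0]
[0.6725 0.0323] [41.  32.9] 88.6 0.0559 206 [328.0, 246.0]
[ 0.6704 -0.0241] [40.3 33.9] 87.6 0.0559 219 [303.0, 251.0]
[ 0.6691 -0.0747] [41.5 34.4] 87.8 0.056 238 [282.0, 256.0]
knob [(array([ 0.6259, -0.3147]), array([58. , 14.7]), 11.8, 0.0691, 149, [175.0, 260.0])]
pack [(array([ 0.446 , -0.3175]), array([59.6, 35.6]), 84.9, 0.047, 298, [173.0, 200.0])]
top lids
[0.681  0.0874] [40.8 34.3] 88.0 0.0566 221 [300.0, 156.0]
[0.6802 0.0304] [40.5 34.2] 89.6 0.0567 207 [324.0, 157.0]
[ 0.6781 -0.0254] [38.3 33.4] 89.3 0.0567 204 [347.0, 158.0]
[ 0.676  -0.0768] [41.  34.3] 86.5 0.0567 224 [368.0, 159.0]
knob [(array([ 0.6259, -0.3154]), array([56.3, 15.2]), 10.7, 0.0693, 169, [471.0, 178.0])]
pack [(array([ 0.4443, -0.3168]), array([58.2, 36.9]), 88.3, 0.0481, 403, [473.0, 257.0])]
```

View pics/topfc.png

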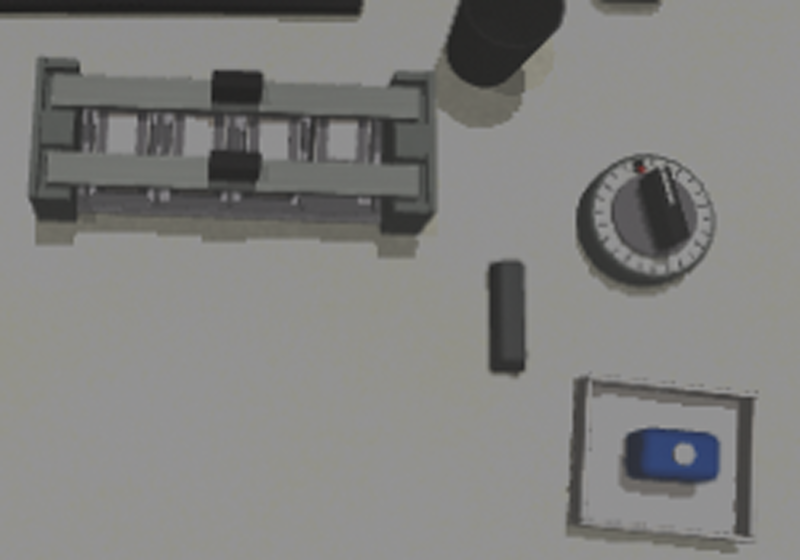

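View pics/scenefc.png

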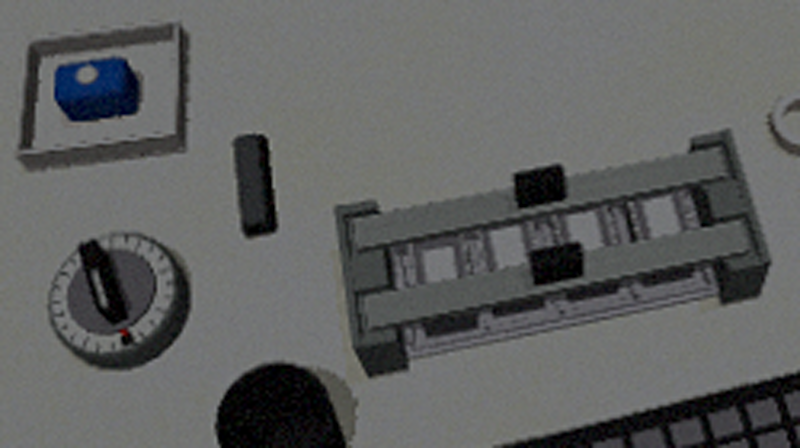

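All parts look right. One last number check: the red tip against the thick mark.

Run:
```python
from h import *
for n in("top","scene"):
    acc=[]
    c=manip.get_calibration(n)
    im=np.mean([manip.get_image(n)[0].astype(float) for _ in range(6)],0)
    u0,v0=proj(c,[.626,-.3155,.03])[0].astype(int)
    sub=im[v0-28:v0+29,u0-28:u0+29]; V,U=np.mgrid[v0-28:v0+29,u0-28:u0+29]
    redw=np.clip(sub[...,0]-np.maximum(sub[...,1],sub[...,2])-15,0,None)
    uv=np.array([(U*redw).sum(),(V*redw).sum()])/redw.sum()
    cen=np.array([.6259,-.3151])
    w=plane(c,uv,.037)[0,:2]-cen; print(n,"red",uv.round(1),"ang %.1f r %.3f"%(np.degrees(np.arctan2(w[1],w[0])),np.hypot(*w)))
    P=plane(c,np.c_[U.ravel(),V.ravel()],.030)[:,:2]-cen
    r=np.hypot(*P.T); a=np.degrees(np.arctan2(P[:,1],P[:,0])); g=sub.mean(2).ravel()
    m=(r>.0385)&(r<.0475)&(np.abs(a-11)<11); bg=np.percentile(g[(r>.038)&(r<.047)],70)
    wt=np.where(m,np.clip(bg*.75-g,0,None),0); print(" mark ang %.1f r %.3f"%((a*wt).sum()/wt.sum(),(r*wt).sum()/wt.sum()))
    cv2.imwrite(f"pics/z{n}.png",cv2.resize(np.clip(sub*1.5,0,255).astype(np.uint8)[:,:,::-1],None,fx=7,fy=7,interpolation=cv2.INTER_CUBIC))
a=cv2.imread('pics/ztop.png');b=cv2.imread('pics/zscene.png');cv2.imwrite('pics/zz.png',cv2.hconcat([a,b]))
```

```text
top red [462.1 167.4] ang 10.0 r 0.036
 mark ang 8.1 r 0.043
scene red [183.3 278.4] ang 11.0 r 0.036
 mark ang 10.2 r 0.042
```

View pics/zz.png

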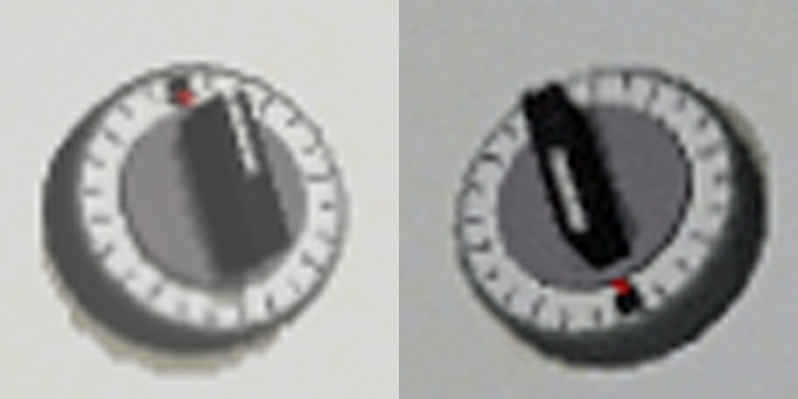

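The red tip lines up with the thick mark within about 2° (0.035 rad) in both views. Handing in.

Run:
```python
from h import *
st(); print(manip.close_job());
```

```text
t 76.9 tcp [0.1498 0.6582 0.2311] gap 0.0341 F [ 0.4 -0.3  0.2] j6 -0.29
the job is handed in; nothing more can be done
None
```

I finished the whole task and handed it in at about 77 s of the 210 s allowed; no verdict was reported.

I put the cold pack in the returns tray and stood all four grey boxes upright, one per bay. Then I laid both bars in their pockets and turned the dial clockwise by about 2.1 rad to zero. The orange look-alike was left alone, and the bottle and pen cup were not touched.

What the last checks showed:
- **Boxes:** all four lids read 56–57 mm high (56 expected), centred in their bays within about 2 mm.
- **Bars:** tab tops read 103–104 mm (104 expected). Both bars are parallel to the rack at about 88°.
- **Pack:** upright in the middle of the tray, its top at about 48 mm.
- **Dial:** the red tip is within 1–2° of the thick mark in both the top and scene views, against a limit of about 7°.

No final check failed. The cameras disagreed with each other by 1–2 mm, which is their stated calibration error. The box network reported only a bar (at 0.28) and none of the boxes, so I found the boxes from the depth pictures. I saw no knocks during the run.

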